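Power up the bench in the right order

TASK

Power up the bench at the grey switch box: push the blue knob (mains) in first, then the yellow one (dust extractor), then the green one (saw), each pressed lightly with the fingertips until it is fully in and stays in. Leave the black knob (spare) out, pull no knob up, disturb none of the things lying about, and finish with the hand clear.

Things in the scene. Friction and masses are not known exactly. Their poses are not given: they have to be found in the camera images.
- switch_box: flat grey switch box fixed to the bench, 82 mm deep (its x) by 272 mm long (its y) by 45 mm high; origin: centre of its underside. Its four push-pull switches stand in one row along its y axis, 62 mm apart (31 and 93 mm either side of its centre), upright; which colour is in which place changes
- blue_switch: the whole blue switch: fixed steel collar (38 mm across, 5 mm high) with its blue mushroom knob; origin: centre of the collar's foot, on the box lid 45 mm above the bench
- blue_knob (a joint): how far the blue knob is in, m: 0 = fully out (starts 0 to 2 mm), positive = pushed down, solid stop at 0.010 (fully in; stop pressing there, a push over 25 N is too hard); it can also be pulled up to -0.006. No spring: about 4 N moves it and it stays where it is left
- blue_top (a point): centre of the top of the blue mushroom knob (30 mm across, 12 mm thick, flat top), 70 mm above the bench when out, 60 mm when in; moves with the knob; pushed straight down
- yellow_switch: the whole yellow switch: fixed steel collar (38 mm across, 5 mm high) with its yellow mushroom knob; origin: centre of the collar's foot, on the box lid 45 mm above the bench
- yellow_knob (a joint): how far the yellow knob is in, m: 0 = fully out (starts 0 to 2 mm), positive = pushed down, solid stop at 0.010 (fully in; stop pressing there, a push over 25 N is too hard); it can also be pulled up to -0.006. No spring: about 4 N moves it and it stays where it is left
- yellow_top (a point): centre of the top of the yellow mushroom knob (30 mm across, 12 mm thick, flat top), 70 mm above the bench when out, 60 mm when in; moves with the knob; pushed straight down
- green_switch: the whole green switch: fixed steel collar (38 mm across, 5 mm high) with its green mushroom knob; origin: centre of the collar's foot, on the box lid 45 mm above the bench
- green_knob (a joint): how far the green knob is in, m: 0 = fully out (starts 0 to 2 mm), positive = pushed down, solid stop at 0.010 (fully in; stop pressing there, a push over 25 N is too hard); it can also be pulled up to -0.006. No spring: about 4 N moves it and it stays where it is left
- green_top (a point): centre of the top of the green mushroom knob (30 mm across, 12 mm thick, flat top), 70 mm above the bench when out, 60 mm when in; moves with the knob; pushed straight down
- black_switch: the whole black switch: fixed steel collar (38 mm across, 5 mm high) with its black mushroom knob; origin: centre of the collar's foot, on the box lid 45 mm above the bench
- black_knob (a joint): how far the black knob is in, m: 0 = fully out (starts 0 to 2 mm), positive = pushed down, solid stop at 0.010 (fully in; stop pressing there, a push over 25 N is too hard); it can also be pulled up to -0.006. No spring: about 4 N moves it and it stays where it is left
- black_top (a point): centre of the top of the black mushroom knob (30 mm across, 12 mm thick, flat top), 70 mm above the bench when out, 60 mm when in; moves with the knob; pushed straight down
- tape_measure: yellow tape measure, 41x93x64 mm, lying loose near the left end of the box; origin: centre of its underside; bystander, to be left alone
- offcut_1: wooden offcut block, 40x85x38 mm, lying loose near the right end of the box; origin: centre of its underside; bystander, to be left alone
- carpenter_pencil: red carpenter's pencil, 14x173x8 mm, lying loose in front of the box; origin: centre of its underside; bystander, to be left alone
- chuck_key: steel T-shaped drill chuck key, 52x63x18 mm, lying loose behind the box; origin: centre of its underside; bystander, to be left alone
- screwdriver_amber: amber-handled screwdriver, 28x171x28 mm, lying loose to the right; origin: centre of its underside; bystander, to be left alone

How it is judged:
By the outcome, as a careful person would: the job done as asked, in the order asked, and still so for the second after the job is handed in, with the robot touching nothing.
It also fails if it takes over 43 s, if anything falls off the work surface, if the arm or the gripper's body presses on something with over 40 N, if the wrist force passes 120 N, or if a joint passes its speed limit or range.

ROBOT

A 7-joint arm with a two-finger parallel gripper is mounted at the origin on a cart in front of the work surface, level with it; the furniture and walls round the work are solid. World frame = base frame: x ahead of the robot, y to its left, z up, the work surface at z = 0. Lengths are in m, angles in rad, forces in N, time in s.
With the tool pointing down it reaches from about 0.425 to 0.875 m from the base axis. Payload 4.7 kg.
Tool frame: the origin (TCP) lies midway between the tips of the shut fingers; the grasp point (between the pads) lies 19 mm behind it (tcp_to_grasp is the distance from the TCP to the grasp point, in m); z points along the fingers, y is the line along which they close (so a half turn about z gives the same grasp; the last joint's range is limited). The gripper opens to 85 mm and grips with 20 to 120 N. Pads are 22 mm wide; open, the fingers measure 114 mm over their backs; the gripper's body (76 mm by 85 mm) begins 54 mm behind the grasp point. The pads swing forward as they close: fully open they stand 13 mm farther back than shut.
Start: joints at [1.196, 0.321, -0.07, 1.45, 0.023, 1.371, -0.057], TCP at [0.246, -0.602, 0.231] pointing down, gripper open.
Joint ranges: [-2.86, 2.86], [-0.3, 2.09], [-1.38, 1.24], [0.06, 2.45], [-1.56, 4.7], [0.09, 2.05], [-2.69, 2.69]. Speed limits (rad/s): [2.57, 2.57, 3.14, 3.14, 3.14, 3.14, 3.14].

INTERFACE

Orientations are given as a unit quaternion [w, x, y, z].
In Python, from plant import * gives the robot as it stands. The module is installed in compiled form; this text tells all that it offers.
- The arm moves only by the tool step_arm, never from a script. Its argument "series" is a list of rows, each an object with "xyz": the shift along the tool's x, y, z in mm, a list of three; "twist": the turn about the tool's z in degrees; "fingers": the opening, from -1 (shut) to 1 (fully open). A call has 1 to 20 rows; each row shifts and turns the commanded pose from where the row before left it, along the tool's axes as they then stand; what a row does not reach is not made up. A row lasts 1/8 s, in which the tool goes at most 62.5 mm and 10.7 degrees, less where a joint would pass 70% of its speed; a pose out of reach is approached as far as the arm can. A call is refused whole if a number of a shift passes 62.5 or a number of a turn 10.7, either way. A call with a gripper value outside its range is refused whole. The fingers move at their own pace and stop on an object; "force" is the grip in N (left out, the last holds). Time passes only in rows, so rows that do not move let the fingers close. It gives the time, the measured TCP pose, the force, the opening and the grip force at its end, in the units of the state.
- get_obs(): the state, without advancing time (a new reading comes with each control period).
- capture(name): name is "side" or "top" or "wrist"; returns a dict with "frame" (384x512x3 uint8, red, green, blue), "fovy" (degrees; the focal length in pixels is half the picture's height over the tangent of half this angle, whatever the lens; pixels are square), "cx", "cy" (the principal point, pixels), "cam_to_world" (4x4, takes a point from camera to world coordinates). Camera axes: x right, y down, z forward; pixel columns grow to the right and rows downward; lengths in m; the calibration is good to about 2 mm. A picture is of the moment at which its call begins. There is no depth.
- sign_off(): hands the job in; it is judged then, once.
The state is a dict: "time_s": time; "joint_pos": joint angles; "qd": joint speeds; "tau": joint torques, N m; "ee_pos": TCP position; "ee_rot": TCP orientation; "ft_force": force on the tool from outside, world axes, zero at the start; "ft_torque": the same for the moment, N m; "width": finger opening in m; "grip_force": force on a finger pad.
Only numpy, scipy, OpenCV 4.12 (cv2) and the standard library are available. Lean on these libraries where they do the work, as an engineer would, in place of code of your own. Each camera call takes 0.05 s, during which the arm holds its last target. There are 200 camera calls.

## Working session

There is one attempt and no reset: what is moved stays moved. The work goes in short steps, Python scripts to look and compute and a tool call to move; the robot and the scene stay as the last step left them, time stands still between calls to the robot, and variables do not carry over. Pictures are saved under pics/ and viewed, at most 10 in all, crops included, and the job is handed in when it is done.

Besides the shell and the picture viewer there is one more tool, called after "Emit:" as a command line: name --argument value ..., lists and objects as JSON in quotes. step_arm: Moves the arm, as the interface text tells. Its arguments: {"type":"object","properties":{"series":{"type":"array"},"force":{"type":"number"}},"required":["series"]}

```bash
mkdir -p pics
cat > h.py <<'E'
from plant import *
import numpy as np, cv2
def snap(n,f):
    c=capture(n); cv2.imwrite('pics/'+f,c['frame'][:,:,::-1]); 
    np.savez('pics/'+f+'.npz',**c); return c
def ray(c,u,v,z):
    f=192/np.tan(np.radians(float(c['fovy']))/2); T=np.array(c['cam_to_world'])
    d=T[:3,:3]@np.array([(u-c['cx'])/f,(v-c['cy'])/f,1]); o=T[:3,3]
    return o+d*(z-o[2])/d[2]
E
python3 - <<'E'
from h import *
a=snap('top','t0.png');b=snap('side','s0.png')
print(a['cam_to_world'],a['fovy'],b['cam_to_world']);print(get_obs())
E
```

```text
[[-0.01615473 -0.9812123   0.19225362  0.36451889]
 [-0.99980504  0.01366887 -0.01424951  0.05827764]
 [ 0.0113539  -0.19244634 -0.98124181  0.91494897]
 [ 0.          0.          0.          1.        ]] 56.73162341629084 [[-0.99826072  0.02505753 -0.0533634   0.5688939 ]
 [ 0.05840147  0.54392281 -0.8371005   0.96115699]
 [ 0.0080499  -0.83876105 -0.54444018  0.67894406]
 [ 0.          0.          0.          1.        ]]
{'time_s': 0.1, 'joint_pos': array([ 1.1961027 ,  0.32174681, -0.07008168,  1.45158032,  0.02259927,
        1.37077413, -0.05692309]), 'qd': array([ 1.53501189e-03, -1.57687068e-03, -1.42210072e-03, -1.86518202e-03,
       -1.26169330e-04, -6.81161915e-06, -2.31195414e-03]), 'tau': array([-8.49734970e-04, -4.94876933e+01, -3.83962747e-01, -3.15211165e+01,
        1.29769044e-02,  7.38962379e-03,  1.38581080e-05]), 'ee_pos': array([ 0.24616777, -0.60105882,  0.23032046]), 'ee_rot': array([-8.34423759e-04,  9.81163779e-01,  1.93175822e-01, -2.11992774e-04]), 'ft_force': array([-1.06306663, -0.62115611, -0.3057016 ]), 'ft_torque': array([ 0.03216581, -0.01936402, -0.02996609]), 'grip_force': 0.0, 'width': 0.08522919386235178}
```

View pics/t0.png

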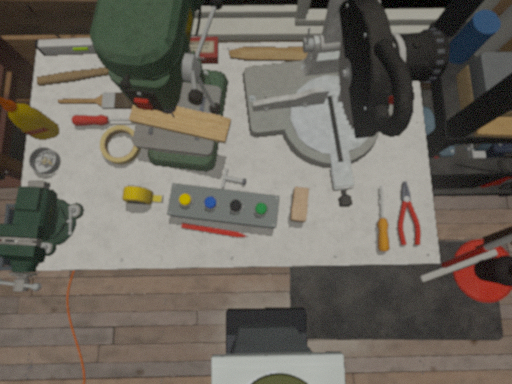

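View pics/s0.png

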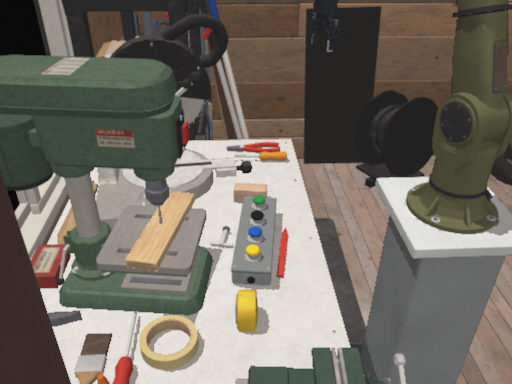

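The top view shows, left to right, yellow (185,200), blue (210,202), black (236,206) and green (261,209). The pencil lies in front at (213,230), and the drill press stands behind and to the left.

```bash
cat > m.py <<'E'
from h import *
def cent(c,u,v,col,r=9):
    f=c['frame'].astype(int); p=f[v-r:v+r+1,u-r:u+r+1]; R,G,B=p[...,0],p[...,1],p[...,2]
    m={'b':(B-R>50)&(B-G>30),'y':(R-B>70)&(G-B>50),'g':(G-R>35)&(G-B>15),'k':(p.max(2)<60)}[col]
    n,l,s,ce=cv2.connectedComponentsWithStats(m.astype(np.uint8)); i=1+np.argmax(s[1:,4])
    return ce[i]+[u-r,v-r],s[i,4]
E
python3 - <<'E'
from m import *
P={'t0':dict(y=(185,200),b=(210,202),k=(236,206),g=(261,209)),'s0':dict(y=(253,252),b=(255,233),k=(257,216),g=(259,201))}
for n in P:
    c=dict(np.load(f'pics/{n}.png.npz'))
    for k,(u,v) in P[n].items():
        p,a=cent(c,u,v,k); print(n,k,p.round(1),a,ray(c,*p,.066).round(4))
    if n=='t0':
        for q in [(173,184),(279,193),(276,228),(168,216)]: print(ray(c,*q,.045).round(3))
E
```

```text
t0 y [184.6 198.9] 111 [0.5207 0.2194 0.066 ]
t0 b [209.8 201.9] 101 [0.5124 0.1582 0.066 ]
t0 k [235.3 205.4] 78 [0.5029 0.0968 0.066 ]
t0 g [260.7 208. ] 98 [0.4958 0.0355 0.066 ]
[0.563 0.253 0.045]
[ 0.536 -0.011  0.045]
[ 0.449 -0.002  0.045]
[0.482 0.263 0.045]
s0 y [252.4 249.7] 137 [0.5238 0.2235 0.066 ]
s0 b [254.7 231.3] 114 [0.5155 0.1622 0.066 ]
s0 k [256.8 215.1] 88 [0.5071 0.1024 0.066 ]
s0 g [258.6 199.2] 84 [0.4986 0.0378 0.066 ]
```

Run:
```python
from h import *
c=dict(np.load('pics/t0.png.npz'));s=dict(np.load('pics/s0.png.npz'))
def tri(p,q):
    a0,a1=ray(c,*p,0),ray(c,*p,.3);b0,b1=ray(s,*q,0),ray(s,*q,.3)
    da,db=a1-a0,b1-b0
    t=np.linalg.lstsq(np.c_[da,-db],b0-a0,rcond=None)[0]
    A,B=a0+t[0]*da,b0+t[1]*db; return ((A+B)/2).round(3),np.linalg.norm(A-B).round(3)
print('saw handle',tri((345,200),(246,167)))
print('drill label',tri((142,101),(118,138)))
for z in(.2,.3,.4): print('label',z,ray(c,142,104,z).round(3), 'headfront side',ray(s,185,150,z).round(3))
```

```text
saw handle (array([ 0.519, -0.179,  0.032]), np.float64(0.001))
drill label (array([0.705, 0.259, 0.32 ]), np.float64(0.094))
label 0.2 [0.704 0.29  0.2  ] headfront side [0.663 0.035 0.2  ]
label 0.3 [0.657 0.257 0.3  ] headfront side [0.644 0.229 0.3  ]
label 0.4 [0.609 0.225 0.4  ] headfront side [0.624 0.422 0.4  ]
```

Emit:
step_arm --series '[{"xyz": [50,-35,0],"twist": 0,"fingers": -1},{"xyz": [50,-35,0],"twist": 0,"fingers": -1},{"xyz": [20,-50,0],"twist": 0,"fingers": -1}]'

```text
time_s: 0.48
ee_pos: [0.3149, -0.4419, 0.2306]
ee_rot: [-0.001, 0.981, 0.195, 0.001]
ft_force: [0.2, 0.1, 0.7]
width: 0.0319
grip_force: 0.0
```

Emit:
step_arm --series '[{"xyz": [45,-30,0],"twist": 0,"fingers": -1},{"xyz": [45,-30,0],"twist": 0,"fingers": -1},{"xyz": [45,-30,0],"twist": 0,"fingers": -1},{"xyz": [45,-30,0],"twist": 0,"fingers": -1},{"xyz": [29,-45,10],"twist": 0,"fingers": -1},{"xyz": [29,-45,10],"twist": 0,"fingers": -1},{"xyz": [29,-45,10],"twist": 0,"fingers": -1},{"xyz": [29,-45,10],"twist": 0,"fingers": -1},{"xyz": [29,-45,10],"twist": 0,"fingers": -1},{"xyz": [29,-45,10],"twist": 0,"fingers": -1},{"xyz": [29,-45,10],"twist": 0,"fingers": -1},{"xyz": [29,-46,10],"twist": 0,"fingers": -1},{"xyz": [0,0,0],"twist": 0,"fingers": -1}]'

```text
time_s: 2.1
ee_pos: [0.5093, 0.1618, 0.1504]
ee_rot: [-0.002, 0.98, 0.197, -0.001]
ft_force: [-0.5, -0.1, 0.1]
width: 0.0002
grip_force: 0.0
```

Run:
```python
from h import *
o=get_obs(); print(o['ee_pos'],o['ee_rot'],o['joint_pos'],o['ft_force'])
c=snap('wrist','w1.png'); print(c['cam_to_world'].round(3))
```

```text
[0.5093171  0.16175155 0.15039101] [-1.76172663e-03  9.80331155e-01  1.97350243e-01 -7.77429415e-04] [ 0.3427885   0.20405371 -0.76983124  1.81895699  0.14905817  1.17983822
 -1.64732714] [-0.46367558 -0.10726892  0.08666754]
[[ 0.387 -0.879 -0.278  0.58 ]
 [-0.922 -0.37  -0.112  0.191]
 [-0.005  0.3   -0.954  0.293]
 [ 0.     0.     0.     1.   ]]
```

View pics/w1.png

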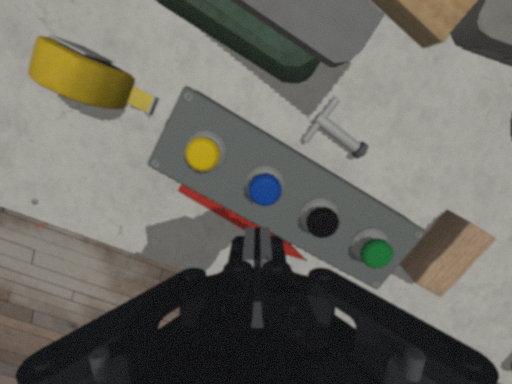

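The wrist view shows yellow (203,154), blue (265,189), black (322,221) and green (377,253), all clear. The shut fingertips are at (257,240).

Run:
```python
from m import *
from scipy.spatial.transform import Rotation as Ro
c=dict(np.load('pics/w1.png.npz')); o=get_obs(); q=o['ee_rot']; R=Ro.from_quat([q[1],q[2],q[3],q[0]]).as_matrix()
for k,(u,v) in dict(y=(203,154),b=(265,189),k=(322,221),g=(377,253)).items():
    p,a=cent(c,u,v,k,20); w=ray(c,*p,.068); print(k,p.round(1),a,w.round(4),'tool mm',(R.T@(w-o['ee_pos'])*1e3).round(1))
```

```text
y [202.  153.8] 888 [0.5254 0.219  0.068 ] tool mm [ 37.7 -49.8  82.5]
b [264.5 189.4] 786 [0.5171 0.1588 0.068 ] tool mm [ 6.9  2.6 82.5]
k [321.7 222.1] 770 [0.5087 0.0993 0.068 ] tool mm [-23.7  54.3  82.5]
g [376.9 253.6] 669 [0.5    0.0374 0.068 ] tool mm [-55.4 108.1  82.4]
```

Emit:
step_arm --series '[{"xyz": [7,3,20],"twist": 0,"fingers": -1},{"xyz": [0,0,30],"twist": 0,"fingers": -1},{"xyz": [0,0,20],"twist": 0,"fingers": -1},{"xyz": [0,0,3],"twist": 0,"fingers": -1},{"xyz": [0,0,2],"twist": 0,"fingers": -1},{"xyz": [0,0,2],"twist": 0,"fingers": -1},{"xyz": [0,0,2],"twist": 0,"fingers": -1}]'

```text
time_s: 3.02
ee_pos: [0.519, 0.1563, 0.0729]
ee_rot: [0.0, 0.981, 0.193, 0.001]
ft_force: [0.2, -0.6, -0.3]
width: 0.0002
grip_force: 0.0
```

Emit:
step_arm --series '[{"xyz": [-1,-3,0],"twist": 0,"fingers": -1},{"xyz": [0,0,2],"twist": 0,"fingers": -1},{"xyz": [0,0,2],"twist": 0,"fingers": -1},{"xyz": [0,0,2],"twist": 0,"fingers": -1}]'

```text
time_s: 3.52
ee_pos: [0.5164, 0.1587, 0.0665]
ee_rot: [0.0, 0.981, 0.193, -0.0]
ft_force: [-1.2, 0.5, 3.7]
width: 0.0001
grip_force: 1.9
```

Contact, and the knob is moving at about 4 N.

Emit:
step_arm --series '[{"xyz": [0,0,2],"twist": 0,"fingers": -1},{"xyz": [0,0,2],"twist": 0,"fingers": -1}]'

```text
time_s: 3.78
ee_pos: [0.5164, 0.1586, 0.0623]
ee_rot: [0.0, 0.981, 0.193, 0.0]
ft_force: [-1.9, -0.1, 3.7]
width: -0.0003
grip_force: 1.9
```

Emit:
step_arm --series '[{"xyz": [0,0,1],"twist": 0,"fingers": -1},{"xyz": [0,0,1],"twist": 0,"fingers": -1}]'

```text
time_s: 4.03
ee_pos: [0.5165, 0.1587, 0.0603]
ee_rot: [-0.0, 0.981, 0.193, 0.0]
ft_force: [-1.6, 0.2, 4.4]
width: 0.0001
grip_force: 1.9
```

Emit:
step_arm --series '[{"xyz": [0,0,0.5],"twist": 0,"fingers": -1}]'

```text
time_s: 4.15
ee_pos: [0.5165, 0.1587, 0.0601]
ee_rot: [0.0, 0.981, 0.193, 0.0]
ft_force: [-2.5, 0.5, 7.9]
width: -0.0
grip_force: 4.2
```

Emit:
step_arm --series '[{"xyz": [0,0,0.5],"twist": 0,"fingers": -1}]'

```text
time_s: 4.28
ee_pos: [0.5165, 0.1587, 0.06]
ee_rot: [0.0, 0.981, 0.193, -0.0]
ft_force: [-4.2, -1.0, 10.6]
width: -0.0
grip_force: 5.8
```

Emit:
step_arm --series '[{"xyz": [0,0,-10],"twist": 0,"fingers": -1},{"xyz": [0,0,-20],"twist": 0,"fingers": -1},{"xyz": [15,-26,0],"twist": 0,"fingers": -1},{"xyz": [16,-27,0],"twist": 0,"fingers": -1},{"xyz": [0,0,8],"twist": 0,"fingers": -1},{"xyz": [0,0,5],"twist": 0,"fingers": -1},{"xyz": [0,0,2],"twist": 0,"fingers": -1},{"xyz": [0,0,0],"twist": 0,"fingers": -1}]'

```text
time_s: 5.28
ee_pos: [0.525, 0.2183, 0.0741]
ee_rot: [0.0, 0.981, 0.193, -0.0]
ft_force: [0.9, -0.1, -0.2]
width: 0.0002
grip_force: 0.0
```

Emit:
step_arm --series '[{"xyz": [0,-1,2],"twist": 0,"fingers": -1},{"xyz": [0,0,2],"twist": 0,"fingers": -1},{"xyz": [0,0,2],"twist": 0,"fingers": -1},{"xyz": [0,0,2],"twist": 0,"fingers": -1},{"xyz": [0,0,2],"twist": 0,"fingers": -1},{"xyz": [0,0,2],"twist": 0,"fingers": -1}]'

```text
time_s: 6.02
ee_pos: [0.5246, 0.2203, 0.0623]
ee_rot: [0.0, 0.981, 0.193, 0.0]
ft_force: [-1.6, -1.4, 4.1]
width: 0.0001
grip_force: 1.9
```

Emit:
step_arm --series '[{"xyz": [0,0,1],"twist": 0,"fingers": -1},{"xyz": [0,0,1],"twist": 0,"fingers": -1},{"xyz": [0,0,0.5],"twist": 0,"fingers": -1}]'

```text
time_s: 6.4
ee_pos: [0.5247, 0.2203, 0.0601]
ee_rot: [0.0, 0.981, 0.193, 0.0]
ft_force: [-2.4, -1.8, 7.4]
width: 0.0003
grip_force: 4.1
```

Emit:
step_arm --series '[{"xyz": [0,0,0.5],"twist": 0,"fingers": -1}]'

```text
time_s: 6.52
ee_pos: [0.5247, 0.2203, 0.0601]
ee_rot: [0.0, 0.981, 0.193, 0.0]
ft_force: [-3.4, -1.6, 11.5]
width: 0.0003
grip_force: 5.7
```

Emit:
step_arm --series '[{"xyz": [0,0,-10],"twist": 0,"fingers": -1},{"xyz": [0,0,-30],"twist": 0,"fingers": -1},{"xyz": [-15,27,0],"twist": 0,"fingers": -1},{"xyz": [-31,53,0],"twist": 0,"fingers": -1},{"xyz": [-31,53,0],"twist": 0,"fingers": -1},{"xyz": [-16,27,0],"twist": 0,"fingers": -1},{"xyz": [0,0,18],"twist": 0,"fingers": -1},{"xyz": [0,0,5],"twist": 0,"fingers": -1},{"xyz": [0,0,2],"twist": 0,"fingers": -1},{"xyz": [0,0,0],"twist": 0,"fingers": -1}]'

```text
time_s: 7.78
ee_pos: [0.4993, 0.0384, 0.0742]
ee_rot: [-0.0, 0.981, 0.194, 0.0]
ft_force: [0.0, -0.0, 0.5]
width: 0.0
grip_force: 0.0
```

Emit:
step_arm --series '[{"xyz": [0,1,2],"twist": 0,"fingers": -1},{"xyz": [0,0,2],"twist": 0,"fingers": -1},{"xyz": [0,0,2],"twist": 0,"fingers": -1},{"xyz": [0,0,2],"twist": 0,"fingers": -1},{"xyz": [0,0,2],"twist": 0,"fingers": -1},{"xyz": [0,0,2],"twist": 0,"fingers": -1},{"xyz": [0,0,1],"twist": 0,"fingers": -1},{"xyz": [0,0,1],"twist": 0,"fingers": -1}]'

```text
time_s: 8.78
ee_pos: [0.4998, 0.0361, 0.0603]
ee_rot: [0.0, 0.981, 0.193, 0.0]
ft_force: [0.2, 1.0, 4.4]
width: -0.0003
grip_force: 1.9
```

Emit:
step_arm --series '[{"xyz": [0,0,0.5],"twist": 0,"fingers": -1},{"xyz": [0,0,0.5],"twist": 0,"fingers": -1}]'

```text
time_s: 9.02
ee_pos: [0.4998, 0.0361, 0.06]
ee_rot: [0.0, 0.981, 0.193, 0.0]
ft_force: [-2.3, 0.1, 11.8]
width: -0.0
grip_force: 5.9
```

Emit:
step_arm --series '[{"xyz": [0,0,-10],"twist": 0,"fingers": -1},{"xyz": [0,0,-30],"twist": 0,"fingers": -1},{"xyz": [0,0,-50],"twist": 0,"fingers": -1},{"xyz": [0,0,-50],"twist": 0,"fingers": -1},{"xyz": [-40,40,0],"twist": 0,"fingers": -1},{"xyz": [-20,50,0],"twist": 0,"fingers": -1},{"xyz": [0,50,0],"twist": 0,"fingers": -1},{"xyz": [0,50,0],"twist": 0,"fingers": -1},{"xyz": [0,0,0],"twist": 0,"fingers": -1},{"xyz": [0,0,0],"twist": 0,"fingers": -1}]'

```text
time_s: 10.28
ee_pos: [0.5157, -0.1617, 0.1989]
ee_rot: [-0.001, 0.981, 0.193, -0.0]
ft_force: [0.1, -0.1, -0.5]
width: -0.0003
grip_force: 0.0
```

Run:
```python
from h import *
c=snap('side','s2.png'); d=snap('top','t2.png')
a=np.load('pics/s0.png.npz')['frame']; b=np.load('pics/t0.png.npz')['frame']
f=lambda i:cv2.resize(np.ascontiguousarray(i[170:310,190:320]),None,fx=3,fy=3,interpolation=cv2.INTER_CUBIC)
g=lambda i:np.ascontiguousarray(i[150:270,110:430])
cv2.imwrite('pics/cmp.png',np.hstack([f(a),f(c['frame'])])[:,:,::-1])
cv2.imwrite('pics/cmpt.png',cv2.resize(np.vstack([g(b),g(d['frame'])]),None,fx=2.4,fy=2.4)[:,:,::-1])
```

```text
(no output)
```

View pics/cmp.png

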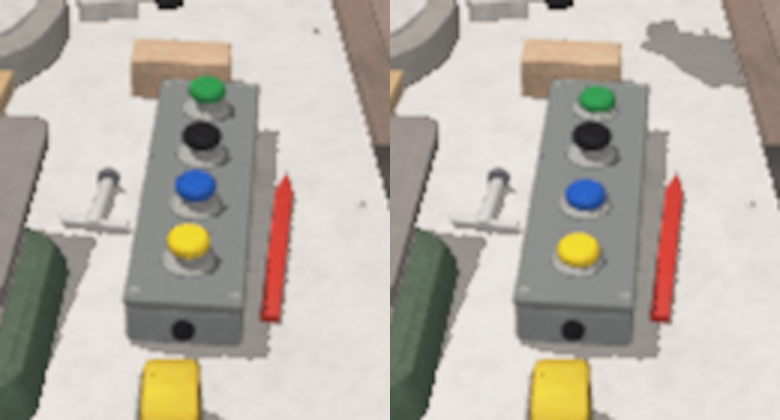

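View pics/cmpt.png

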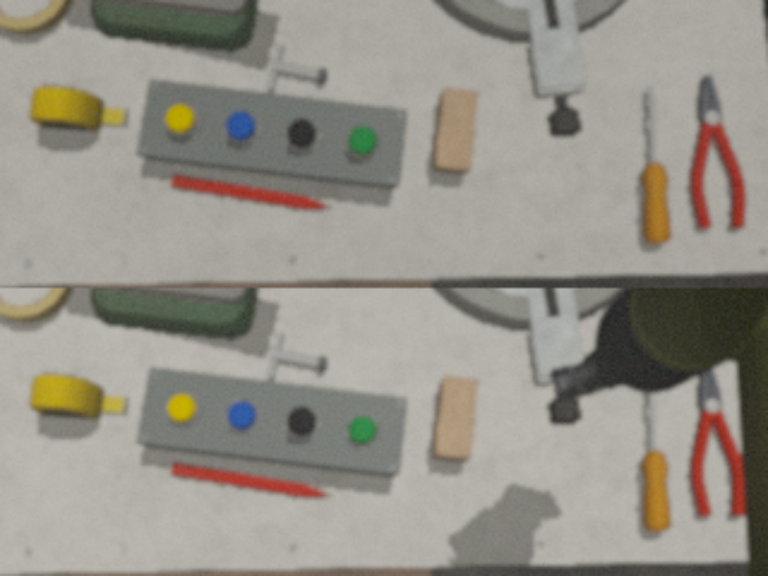

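In the before/after crops, blue (585,195), yellow (578,250) and green (597,99) are all fully in. Black (591,136) is still out, nothing else has moved, and the hand is clear.

```bash
python3 -c "
from plant import *
print(sign_off())"
```

```text
the job is handed in; nothing more can be done
None
```

I pushed the blue, yellow and green knobs in that order, each to its stop with about 11–12 N or less; black is still out, nothing else moved in the before/after pictures, the hand is clear, and I handed the job in at about 10.4 s (its verdict wasn't shown).

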